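Turn round the row of gearbox parts for assembly

ROBOT

A 6-joint arm with a two-finger parallel gripper is mounted at the origin on a cart in front of the work surface, level with it; the furniture and walls round the work are solid. World frame = base frame: x ahead of the robot, y to its left, z up, the work surface at z = 0. Lengths are in m, angles in rad, forces in N, time in s.
With the tool pointing down it reaches from about 0.2 to 0.875 m from the base axis. Payload 3.4 kg.
Tool frame: the origin (TCP) lies midway between the tips of the shut fingers; the grasp point (between the pads) lies 19 mm behind it (grip_depth is the distance from the TCP to the grasp point, in m); z points along the fingers, y is the direction in which the jaws open and shut (so a half turn about z gives the same grasp; the last joint's range is limited). The gripper opens to 94 mm and grips with 3 to 60 N. Pads are 16 mm wide; open, the fingers measure 119 mm over their backs; the gripper's body (75 mm by 177 mm) begins 78 mm behind the grasp point.
Start: joints at [-1.226, 0.276, 1.505, -0, 1.361, -0.121], TCP at [0.258, -0.514, 0.205] pointing down, gripper open.
Joint ranges: [-2.89, 2.89], [-0.75, 2.08], [0.22, 2.7], [-1.18, 4.32], [0.11, 2.71], [-2.7, 2.7]. Speed limits (rad/s): [2.57, 2.57, 3.14, 3.14, 3.14, 3.14].

INTERFACE

Orientations are given as a 3x3 rotation matrix whose columns are the frame's x, y, z axes.
In Python, from cell import * gives the robot as it stands. The module is installed in compiled form; this text tells all that it offers.
- The arm moves only by the tool arm_command, never from a script. Its argument "commands" is a list of rows, each a list of 5 numbers: the finger opening in mm, from 0 to 94, then the shift along the tool's x, y, z in units of 40 mm (1.0 is 40 mm), then the turn about the tool's z in units of 6 degrees (1.0 is 6 degrees). A call has 1 to 12 rows; each row shifts and turns the pose as measured when the row begins, along the tool's axes as they then stand; what a row does not reach is not made up. A row lasts 1/10 s, in which the tool goes at most 50 mm and 8.59 degrees, less where a joint would pass 70% of its speed; a pose out of reach is approached as far as the arm can. A call is refused whole if a number of a shift passes 1 or a number of a turn 1, either way. A call with a gripper value outside its range is refused whole. The fingers move at their own pace and stop on an object; "grip_force" is the grip in N (left out, the last holds). Time passes only in rows, so rows that do not move let the fingers close. It gives the time, the measured TCP pose, the force and the opening at its end, in the units of the state.
- read_state(): the state, without advancing time (a new reading comes with each control period).
- snapshot(name): name is "side" or "top" or "wrist"; returns the picture (420x560x3 uint8, blue, green, red); there is no depth.
- calibration(name): a dict with "fx", "fy", "cx", "cy" (pixels), "k1" (the pictures are not rectified: a ray, as slopes to the right and down, at radius r is drawn at 1 + k1 r^2 times it, then the intrinsics apply), "R" (3x3) and "t" (3): a world point X has camera coordinates R X + t. Camera axes: x right, y down, z forward; pixel columns grow to the right and rows downward; lengths in m; the calibration is good to about 2 mm. A picture is of the moment at which its call begins: read the wrist's pose just before it. calibration takes no time and is no camera call; for the wrist camera it gives the pose at the moment of the call.
- job_done(): hands the job in, once; it reports no verdict.
Trained networks look in the newest picture that a camera, given by its name, has taken for a name from the list of things; names that differ only in an ending like _2 or _b are one class to them, and where a whole thing is asked for, a point or a joint stands for the part that bears it (a point fixed in the world has none). Each returns a list of dicts, best first, with "conf" (0 to 1); they miss things now and then, are a little off and sometimes report something else, mostly with a low value. They report only what shows in the picture. A call takes as long as a camera call.
- search_frame(label, camera): "xyz" ([x, y, z] in m, in world coordinates, good to about 4 mm: the middle of the surface that is visible of it).
- mark_of(label, camera): "xyz" ([x, y, z] in m, in world coordinates, good to about 4 mm: a listed point, or the origin of a listed thing).
The state is a dict: "time": time; "joints": joint angles; "joint_vel": joint speeds; "effort": joint torques, N m; "position": TCP position; "orientation": TCP orientation; "ft_force": force on the tool from outside, world axes, zero at the start; "moment": the same for the moment, N m; "finger_gap": finger opening in m.
Only numpy, scipy, OpenCV 4.12 (cv2) and the standard library are available. Lean on these libraries where they do the work, as an engineer would, in place of code of your own. Each camera call takes 0.05 s, during which the arm holds its last target. There are 200 camera calls.

TASK

Four gearbox parts stand in a row on the plywood strip-down rack, in the order in which they came off. Move them to the empty aluminium rack in the reverse order, so that the fitter can refit them from left to right: the part at the left end of the plywood rack goes on the right-end pad of the aluminium rack, the next one on the pad beside it, and so on, until the right-end part stands on the left-end pad. Put one part in the middle of each pad, flat and the same way up as now, and let go of it.

Things in the scene. Friction and masses are not known exactly. Their poses are not given: they have to be found in the camera images.
- strip_rack: Plywood strip-down rack, full at the start: a board 86 x 272 mm on two end legs, its top 100 mm above the table; fixed. Wooden strip 5 mm high at each end, four black pads in a row. Origin: centre of its foot, on the table; y along the row, roughly to the robot's left, x away from the robot, z up. Places at y = +99 (left end), +33, -33, -99 mm, x = 0. It may be left or right of the other rack.
- assembly_rack: Empty aluminium rack, fixed: a plate 86 x 272 mm on two end legs, its top 100 mm above the table, dark steel strip 5 mm high at each end, four grey square pads in a row, 48 x 48 mm, 6 mm high. Origin: centre of its foot, on the table; y along the row, roughly to the robot's left, x away from the robot, z up. Pads at y = +99 (left end), +33, -33, -99 mm, x = 0; pad tops at z = 106 mm.
- gear_part: Dark steel spur gear with a hub on top: 60 mm across the teeth, toothed rim 12 mm high, hub 28 mm across, 21 mm high in all, 0.17 kg. It can be gripped across the rim or the hub. Origin: centre of its underside; z up along its axis.
- bearing_part: Bright ball bearing lying flat: 52 mm across, 15 mm high, bore 24 mm, 0.11 kg; grip it across the rim. Origin: centre of its underside; z up along its axis.
- sleeve_part: Plain steel spacer sleeve standing upright, a tube 38 mm across and 32 mm high with a 25 mm bore, 0.12 kg; the tallest and narrowest of the parts. Origin: centre of its underside; z up along its axis.
- cover_part: Dark steel end cover: a round flange 52 mm across and 8 mm thick with a closed boss (33 mm across at its foot, 30 mm at the top) on it, 24 mm high in all, 0.15 kg, boss upwards. Grip it across the flange or the boss. Origin: centre of the flange's underside; z up along its axis.
- pad_gear: A black square plastic pad, 48 x 48 mm and 6 mm high, fixed on the strip-down rack; all four are alike. This is the one on which the gear lay at the start, and it stays there, so it marks the place of the gear in the old order. Origin: centre of its underside, 100 mm above the table; the part stood on its top, 6 mm higher.
- pad_bearing: A black square plastic pad, 48 x 48 mm and 6 mm high, fixed on the strip-down rack; all four are alike. This is the one on which the bearing lay at the start, and it stays there, so it marks the place of the bearing in the old order. Origin: centre of its underside, 100 mm above the table; the part stood on its top, 6 mm higher.
- pad_sleeve: A black square plastic pad, 48 x 48 mm and 6 mm high, fixed on the strip-down rack; all four are alike. This is the one on which the sleeve lay at the start, and it stays there, so it marks the place of the sleeve in the old order. Origin: centre of its underside, 100 mm above the table; the part stood on its top, 6 mm higher.
- pad_cover: A black square plastic pad, 48 x 48 mm and 6 mm high, fixed on the strip-down rack; all four are alike. This is the one on which the end cover lay at the start, and it stays there, so it marks the place of the end cover in the old order. Origin: centre of its underside, 100 mm above the table; the part stood on its top, 6 mm higher.

How it is judged:
At the end, for the whole second after the job is handed in: Each part stands on the aluminium rack's pad that mirrors its old place (left end to right end, and so on): centre within 12 mm of the pad's centre along and across the row, underside within 4 mm of the pad's top, upright within 0.12 rad, released and at rest (((y of pad_gear in the frame of strip_rack between 0.079 and 0.119 m and y of gear_part in the frame of assembly_rack between -0.111 and -0.087 m) or (y of pad_gear in the frame of strip_rack between 0.013 and 0.053 m and y of gear_part in the frame of assembly_rack between -0.045 and -0.021 m) or (y of pad_gear in the frame of strip_rack between -0.053 and -0.013 m and y of gear_part in the frame of assembly_rack between 0.021 and 0.045 m) or (y of pad_gear in the frame of strip_rack between -0.119 and -0.079 m and y of gear_part in the frame of assembly_rack between 0.087 and 0.111 m)) and x of gear_part in the frame of assembly_rack between -0.012 and 0.012 m and z of gear_part in the frame of assembly_rack between 0.102 and 0.11 m and angle between each of gear_part, bearing_part, sleeve_part, cover_part's own z axis and vertical below 0.12 rad and linear speed of each of gear_part, bearing_part, sleeve_part, cover_part below 0.02 m/s and angular speed of each of gear_part, bearing_part, sleeve_part, cover_part below 0.2 rad/s and ((y of pad_bearing in the frame of strip_rack between 0.079 and 0.119 m and y of bearing_part in the frame of assembly_rack between -0.111 and -0.087 m) or (y of pad_bearing in the frame of strip_rack between 0.013 and 0.053 m and y of bearing_part in the frame of assembly_rack between -0.045 and -0.021 m) or (y of pad_bearing in the frame of strip_rack between -0.053 and -0.013 m and y of bearing_part in the frame of assembly_rack between 0.021 and 0.045 m) or (y of pad_bearing in the frame of strip_rack between -0.119 and -0.079 m and y of bearing_part in the frame of assembly_rack between 0.087 and 0.111 m)) and x of bearing_part in the frame of assembly_rack between -0.012 and 0.012 m and z of bearing_part in the frame of assembly_rack between 0.102 and 0.11 m and ((y of pad_sleeve in the frame of strip_rack between 0.079 and 0.119 m and y of sleeve_part in the frame of assembly_rack between -0.111 and -0.087 m) or (y of pad_sleeve in the frame of strip_rack between 0.013 and 0.053 m and y of sleeve_part in the frame of assembly_rack between -0.045 and -0.021 m) or (y of pad_sleeve in the frame of strip_rack between -0.053 and -0.013 m and y of sleeve_part in the frame of assembly_rack between 0.021 and 0.045 m) or (y of pad_sleeve in the frame of strip_rack between -0.119 and -0.079 m and y of sleeve_part in the frame of assembly_rack between 0.087 and 0.111 m)) and x of sleeve_part in the frame of assembly_rack between -0.012 and 0.012 m and z of sleeve_part in the frame of assembly_rack between 0.102 and 0.11 m and ((y of pad_cover in the frame of strip_rack between 0.079 and 0.119 m and y of cover_part in the frame of assembly_rack between -0.111 and -0.087 m) or (y of pad_cover in the frame of strip_rack between 0.013 and 0.053 m and y of cover_part in the frame of assembly_rack between -0.045 and -0.021 m) or (y of pad_cover in the frame of strip_rack between -0.053 and -0.013 m and y of cover_part in the frame of assembly_rack between 0.021 and 0.045 m) or (y of pad_cover in the frame of strip_rack between -0.119 and -0.079 m and y of cover_part in the frame of assembly_rack between 0.087 and 0.111 m)) and x of cover_part in the frame of assembly_rack between -0.012 and 0.012 m and z of cover_part in the frame of assembly_rack between 0.102 and 0.11 m); the robot touches nothing.
It also fails if it takes over 96 s, if anything falls off the work surface, if the arm or the gripper's body presses on something with over 40 N, if the wrist force passes 120 N, or if a joint passes its speed limit or range.

## Working session

There is one attempt and no reset: what is moved stays moved. The work goes in short steps, Python scripts to look and compute and a tool call to move; the robot and the scene stay as the last step left them, time stands still between calls to the robot, and variables do not carry over. Pictures are saved under pics/ and viewed, about 12 in all and at most 16, crops included, and the job is handed in when it is done.

Besides the shell and the picture viewer there is one more tool, called after "Emit:" in YAML: its name, and indented under it one key for each argument. arm_command: Moves the arm, as the interface text tells. Its arguments: {"type":"object","properties":{"commands":{"type":"array","items":{"type":"array","items":{"type":"number"}}},"grip_force":{"type":"number"}},"required":["commands"]}

```bash
mkdir -p pics; python3 - <<'E'
from cell import *
import cv2,numpy as np
np.set_printoptions(precision=4,suppress=True)
s=read_state();print(s['time'],s['position'],s['orientation'],s['finger_gap'])
for c in ["side","top"]:
    im=snapshot(c);cv2.imwrite(f'pics/{c}0.png',im)
    for l in ["strip_rack","assembly_rack","gear_part","bearing_part","sleeve_part","cover_part","pad_gear"]:
        print(c,l,[(np.round(d['xyz'],4).tolist(),round(d['conf'],2)) for d in mark_of(l,c)[:4]])
k=calibration("top");print(k)
E
```

```text
0.0 [ 0.258  -0.5132  0.2046] [[ 0.8935  0.4491 -0.0006]
 [ 0.4491 -0.8935  0.0017]
 [ 0.0002 -0.0018 -1.    ]] 0.09411972149090501
side strip_rack []
side assembly_rack [([0.4933, 0.1481, 0.0038], 0.93)]
side gear_part [([0.617, -0.2309, 0.109], 0.57)]
side bearing_part [([0.598, -0.1723, 0.1066], 0.54), ([0.615, -0.2034, -0.0002], 0.26)]
side sleeve_part [([0.5852, -0.1044, 0.103], 0.88)]
side cover_part [([0.6311, -0.2984, 0.1009], 0.58)]
side pad_gear []
top strip_rack [([0.61, -0.2039, 0.0004], 0.63)]
top assembly_rack [([0.4907, 0.1431, -0.0009], 0.77), ([0.6217, -0.2337, 0.0979], 0.52)]
top gear_part [([0.5868, -0.1072, 0.103], 0.74), ([0.6189, -0.2345, 0.1088], 0.72)]
top bearing_part [([0.5993, -0.1705, 0.1053], 0.7)]
top sleeve_part [([0.589, -0.1067, 0.1031], 0.75)]
top cover_part [([0.6297, -0.3002, 0.1074], 0.71)]
top pad_gear [([0.6225, -0.235, 0.0982], 0.37)]
{'fx': 456.8412323291102, 'fy': 456.8412323291102, 'cx': 276.09232665089723, 'cy': 214.10325263327076, 'k1': -0.04819039877357592, 'R': array([[ 0.0125, -0.9993, -0.0348],
       [-0.9946, -0.0089, -0.1037],
       [ 0.1034,  0.036 , -0.994 ]]), 't': array([-0.0219,  0.5754,  1.0637])}
```

View pics/top0.png

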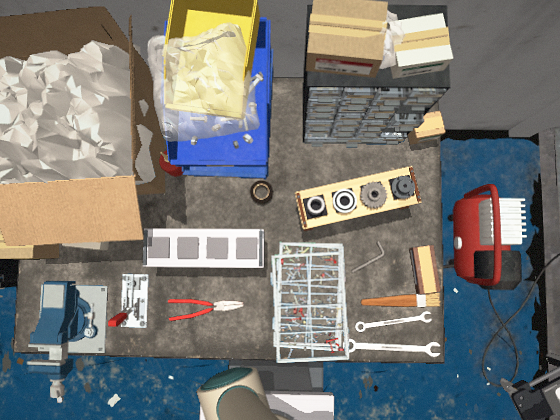

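View pics/side0.png

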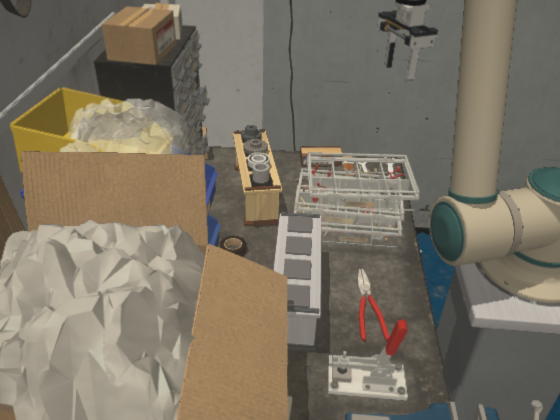

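The pictures show the plywood rack right of centre. From left to right in the top view it holds the sleeve (316,205), bearing (344,201), gear (374,196) and cover (404,187). The empty rack is at (205,248), and the box flap corner at (143,238) is close to its left pad.

```bash
cat > h.py <<'E'
from cell import *
import cv2,numpy as np
np.set_printoptions(precision=4,suppress=True)
def ray(k,u,v):
    d=np.array([(u-k['cx'])/k['fx'],(v-k['cy'])/k['fy']]);p=d.copy()
    for _ in range(20): p=d/(1+k['k1']*(p@p))
    R=np.array(k['R']);return -R.T@k['t'],R.T@np.array([p[0],p[1],1])
def at(k,u,v,z):
    o,d=ray(k,u,v);return o+d*(z-o[2])/d[2]
def tri(k1,p1,k2,p2):
    a,d=ray(k1,*p1);b,e=ray(k2,*p2)
    s=np.linalg.lstsq(np.c_[d,-e],b-a,rcond=None)[0];P,Q=a+s[0]*d,b+s[1]*e
    return (P+Q)/2,np.linalg.norm(P-Q)
def proj(k,X):
    c=np.array(k['R'])@X+k['t'];p=c[:2]/c[2];p=p*(1+k['k1']*(p@p))
    return p*[k['fx'],k['fy']]+[k['cx'],k['cy']]
def shift(target):
    "world target -> tool-axis units of 40 mm"
    s=read_state();return np.array(s['orientation']).T@(np.array(target)-s['position'])/.04
E
python3 - <<'E'
from h import *
t=calibration('top');s=calibration('side')
for n,a,b in [('front flap corner',(143,238),(288,275)),('hinge',(135,178),(205,250)),('loose?',(162,175),(205,155))]: print(n,tri(t,a,s,b))
print('side cam',ray(s,280,210)[0],'top',ray(t,0,0)[0])
im=cv2.imread('pics/top0.png')
crop=cv2.resize(im[165:275,130:430],None,fx=2.66,fy=2.66,interpolation=cv2.INTER_CUBIC)
cv2.imwrite('pics/c1.png',crop)
g=cv2.cvtColor(im,cv2.COLOR_BGR2GRAY)
roi=g[225:272,140:270];m=((roi<175)&(roi>100)).astype(np.uint8)
n,l,st,c=cv2.connectedComponentsWithStats(m)
for i in range(1,n):
    if 250<st[i,4]<900: print(st[i],c[i]+[140,225],at(t,*(c[i]+[140,225]),.106))
E
```

```text
front flap corner (array([0.5059, 0.26  , 0.1657]), np.float64(0.00444770891313995))
hinge (array([0.6314, 0.2672, 0.2117]), np.float64(0.006473714230690681))
loose? (array([0.6288, 0.1792, 0.3282]), np.float64(0.03244092806977901))
side cam [0.4875 0.8885 0.7601] top [ 0.4626 -0.055   1.1163]
[ 37  12  22  22 444] [187.7207 247.795 ] [0.4904 0.1775 0.106 ]
[ 66  12  22  22 391] [216.601  247.8645] [0.4911 0.1127 0.106 ]
```

View pics/c1.png

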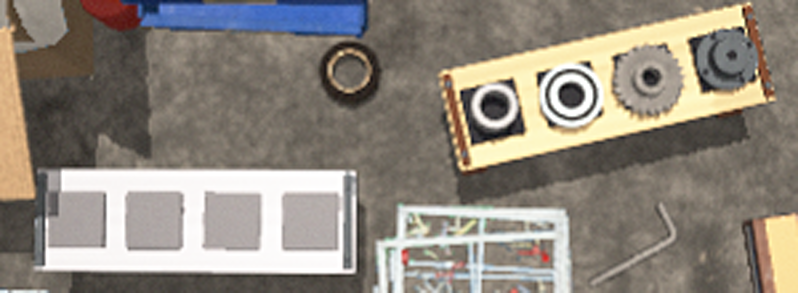

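The order from left to right is sleeve, bearing, gear, cover. I'll move the cover first, to the left-end pad, turning the jaws diagonally there to clear the flap. First I go above the cover.

Emit:
arm_command:
  commands:
    - [75,0.89,-0.05,0,0]
    - [75,0.89,-0.05,0,0]
    - [75,0.89,-0.05,0,0]
    - [75,0.89,-0.05,0,0]
    - [75,0.89,-0.05,0,0]
    - [75,0.89,-0.05,0,0]
    - [75,0.89,-0.05,0,0]
    - [75,0.89,-0.05,0,0]
    - [75,0.89,-0.05,0,0]
    - [75,0.89,-0.05,0,0]
    - [75,0.89,-0.05,0,0]
    - [75,0.89,-0.05,0,0]
  grip_force: 25

```text
time: 2.0
position: [0.6402, -0.2977, 0.2049]
orientation: [[0.897, 0.441, -0.001], [0.441, -0.897, -0.004], [-0.003, 0.003, -1.0]]
ft_force: [-0.6, 0.9, 0.3]
finger_gap: 0.075
```

Emit:
arm_command:
  commands:
    - [75,0,0,0,-1]
    - [75,0,0,0,-1]
    - [75,0,0,0,-1]
    - [75,0,0,0,-1]
    - [75,0,0,0,-1]
    - [75,0,0,0,-1]
    - [75,0,0,0,-1]
    - [75,0,0,0,-1]
    - [75,0,0,0,-1]
    - [75,0,0,0,-1]
    - [75,0,0,0,-1]
    - [75,0,0,0,-1]

```text
time: 3.2
position: [0.6463, -0.2922, 0.2012]
orientation: [[-0.202, 0.979, -0.002], [0.979, 0.202, -0.001], [-0.0, -0.002, -1.0]]
ft_force: [0.2, -0.4, -0.2]
finger_gap: 0.0751
```

```bash
cat >> h.py <<'E'
P=dict(sleeve=(.588,-.1057),bearing=(.6016,-.1702),gear=(.6154,-.2348),cover=(.629,-.2993))
def jaw():
    o=np.array(read_state()['orientation']);return np.degrees(np.arctan2(o[1,1],o[0,1]))
E
python3 - <<'E'
from h import *
s=read_state();print(s['time'],s['position'],s['orientation'],jaw(),s['joints'])
im=snapshot('wrist');k=calibration('wrist');cv2.imwrite('pics/w1.png',im)
for l in ["gear","bearing","sleeve","cover"]:
    print(l,[(np.round(d['xyz'],4).tolist(),round(d['conf'],2)) for d in mark_of(l+"_part",'wrist')[:2]],proj(k,np.array([*P[l],.106])))
print(proj(k,np.array(s['position'])))
print(shift([*P['cover'],.2]))
E
```

```text
3.2 [ 0.6463 -0.2922  0.2012] [[-0.2018  0.9794 -0.0019]
 [ 0.9794  0.2018 -0.0007]
 [-0.0003 -0.002  -1.    ]] 11.642093711193903 [-0.5217  0.485   1.1863 -0.0015  1.4716 -0.7248]
gear [([0.6116, -0.2351, 0.1073], 0.81)] [255.1771 140.1097]
bearing [([0.604, -0.1693, 0.1073], 0.68)] [253.5935  51.9963]
sleeve [] [252.2533 -44.3402]
cover [([0.6359, -0.3013, 0.1043], 0.96)] [256.4977 219.331 ]
[277.704  256.5645]
[-0.09   -0.4602  0.0335]
```

View pics/w1.png

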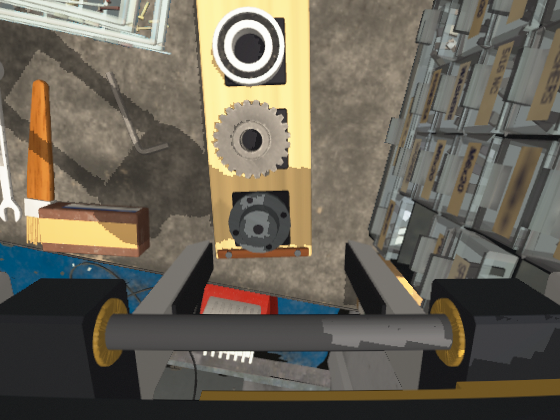

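The wrist view shows the cover at (259,222), gear at (252,139) and bearing at (248,46), all close to where I predicted them. I'll turn these pixels into positions.

```bash
python3 - <<'E'
from h import *
s=read_state();k=calibration('wrist')
for n,u,v,z in [('cover',259,222,.114),('gear',252,139,.118),('bearing',248,46,.121)]: print(n,at(k,u,v,z),P[n])
print(shift([.630,-.2993,.15]))
E
```

```text
cover [ 0.6316 -0.2988  0.114 ] (0.629, -0.2993)
gear [ 0.6142 -0.2337  0.118 ] (0.6154, -0.2348)
bearing [ 0.5998 -0.1695  0.121 ] (0.6016, -0.1702)
[-0.0944 -0.4333  1.2834]
```

Emit:
arm_command:
  commands:
    - [75,-0.09,-0.43,0,0]
    - [75,0,0,0.7,0]
    - [75,0,0,0.7,0]
    - [75,0,0,0.3,0]
    - [75,0,0,0,0]

```text
time: 3.95
position: [0.6309, -0.3001, 0.1332]
orientation: [[-0.189, 0.982, 0.002], [0.982, 0.189, -0.003], [-0.003, 0.001, -1.0]]
ft_force: [0.7, -0.2, -0.0]
finger_gap: 0.0749
```

```bash
python3 - <<'E'
from h import *
s=read_state();print(s['time'],s['position'],s['ft_force'])
print(shift([.630,-.299,.1055]))
E
```

```text
3.95 [ 0.6309 -0.3001  0.1332] [ 0.7387 -0.1614 -0.0366]
[ 0.0326 -0.0184  0.6928]
```

Emit:
arm_command:
  commands:
    - [75,0.03,-0.02,0.4,0]
    - [75,0,0,0.28,0]
    - [45,0,0,0,0]
    - [45,0,0,0,0]
    - [45,0,0,0,0]
    - [45,0,0,0,0]
    - [45,0,0,0,0]

```text
time: 4.65
position: [0.6335, -0.3008, 0.1107]
orientation: [[-0.187, 0.982, 0.01], [0.982, 0.187, -0.007], [-0.009, 0.008, -1.0]]
ft_force: [0.2, -0.4, -1.6]
finger_gap: 0.0496
```

Emit:
arm_command:
  commands:
    - [45,0,0,0,0]
    - [45,0,0,-0.4,0]
    - [45,0,0,-0.8,0]
    - [45,0,0,-0.8,0]
    - [45,0,0,-0.8,0]

```text
time: 5.15
position: [0.6289, -0.2979, 0.2185]
orientation: [[-0.187, 0.982, -0.004], [0.982, 0.187, 0.001], [0.002, -0.004, -1.0]]
ft_force: [0.1, -0.3, -1.6]
finger_gap: 0.0499
```

```bash
python3 - <<'E'
from h import *
s=read_state();print(s['time'],s['position'],s['ft_force'],s['finger_gap'],jaw())
print(shift([.4897,.244,.21]))
E
```

```text
5.15 [ 0.6289 -0.2979  0.2185] [ 0.0787 -0.2998 -1.6466] 0.04994188388987518 10.791341180463224
[13.959  -0.8818  0.2381]
```

```bash
python3 - <<'E'
from h import *
im=snapshot('wrist');cv2.imwrite('pics/w2.png',im[120:420,100:460])
print([(np.round(d['xyz'],4).tolist(),round(d['conf'],2)) for d in mark_of("cover_part",'wrist')[:2]],read_state()['position'])
k=calibration('wrist');print(proj(k,np.array(read_state()['position'])+[0,0,.009]))
E
```

```text
[([0.6317, -0.2991, 0.2091], 0.96)] [ 0.6318 -0.2995  0.2235]
[277.6858 262.6474]
```

View pics/w2.png

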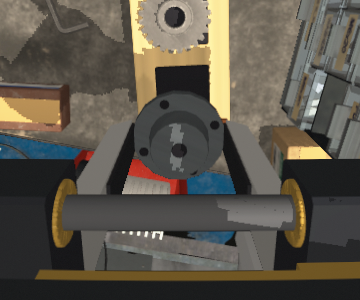

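The cover is held level and centred. I'll carry it over, moving early to smaller x to stay clear of the bins.

Emit:
arm_command:
  commands:
    - [45,0.7,-0.7,0,0]
    - [45,0.7,-0.7,0,0]
    - [45,0.95,0,0,0]
    - [45,0.95,0,0,0]
    - [45,0.95,0,0,0]
    - [45,0.95,0,0,0]
    - [45,0.95,0,0,0]
    - [45,0.95,0,0,0]
    - [45,0.95,0,0,0]
    - [45,0.95,0,0,0]
    - [45,0.95,0,0,0]
    - [45,0.95,0,0,0]

```text
time: 6.45
position: [0.4829, 0.1294, 0.2027]
orientation: [[-0.177, 0.984, -0.014], [0.984, 0.177, -0.002], [0.001, -0.014, -1.0]]
ft_force: [-0.3, -0.6, -1.7]
finger_gap: 0.0501
```

Emit:
arm_command:
  commands:
    - [45,0,0,0,1]
    - [45,0,0,0,1]
    - [45,0,0,0,1]
    - [45,0,0,0,1]
    - [45,0,0,0,1]
    - [45,0,0,0,1]
    - [45,0,0,0,1]
    - [45,0,0,0,1]
    - [45,0,0,0,1]
    - [45,0,0,0,0]

```text
time: 7.45
position: [0.4707, 0.1353, 0.188]
orientation: [[0.712, 0.701, -0.036], [0.702, -0.712, -0.002], [-0.027, -0.024, -0.999]]
ft_force: [0.8, 0.1, -2.1]
finger_gap: 0.0497
```

```bash
python3 - <<'E'
from h import *
s=read_state();print(s['time'],s['position'],s['ft_force'],s['finger_gap'],jaw())
im=snapshot('wrist');cv2.imwrite('pics/w3.png',im)
k=calibration('wrist')
print([(np.round(d['xyz'],4).tolist(),round(d['conf'],2)) for d in mark_of("cover_part",'wrist')[:1]+mark_of("assembly_rack",'wrist')[:1]])
for y in(.244,.1775,.1127,.046):print(proj(k,np.array([.4905,y,.106])))
print(shift([.4897,.244,.20]))
E
```

```text
7.45 [0.4707 0.1353 0.188 ] [ 0.7928  0.1264 -2.0665] 0.049698478531190145 -45.441565294313286
[([0.4755, 0.1346, 0.182], 0.62)]
[196.8877  99.0241]
[261.0482 162.0414]
[318.8321 218.9596]
[373.2218 272.6756]
[ 2.2337 -1.6113 -0.3077]
```

View pics/w3.png

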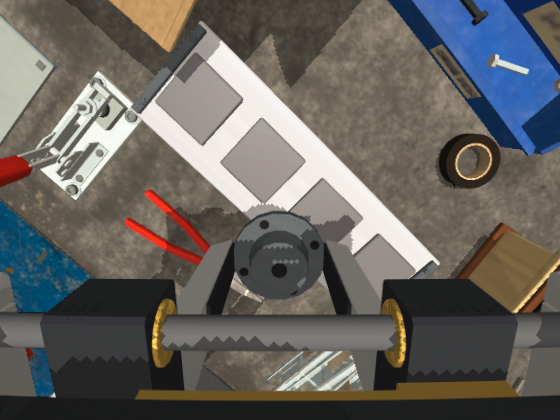

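The pads show at (198,98), (262,161) and (320,215), which matches my estimate. I'll move over the left-end pad.

Emit:
arm_command:
  commands:
    - [45,0.7,-0.5,-0.4,0]
    - [45,0.75,-0.55,-0.1,0]
    - [45,0.75,-0.55,0,0]
    - [45,0,0,0,0]

```text
time: 8.0
position: [0.49, 0.245, 0.2072]
orientation: [[0.709, 0.704, -0.035], [0.705, -0.71, -0.002], [-0.026, -0.024, -0.999]]
ft_force: [-1.2, -0.7, -1.9]
finger_gap: 0.0497
```

```bash
python3 - <<'E'
from h import *
s=read_state();print(s['time'],s['position'],s['ft_force'],s['orientation'][:,2])
im=snapshot('wrist');print([(np.round(d['xyz'],4).tolist(),round(d['conf'],2)) for d in mark_of("cover_part",'wrist')[:1]])
print(shift([.4897,.244,.112]))
E
```

```text
8.0 [0.49   0.245  0.2072] [-1.184  -0.7108 -1.8687] [-0.0354 -0.0019 -0.9994]
[([0.4952, 0.2435, 0.197], 0.89)]
[0.1327 0.0191 2.3717]
```

Emit:
arm_command:
  commands:
    - [45,0.03,0,0.7,0]
    - [45,0.03,0,0.7,0]
    - [45,0,0,0.5,0]
    - [45,0,0,0,0]

```text
time: 8.5
position: [0.4874, 0.2378, 0.1295]
orientation: [[0.71, 0.703, -0.036], [0.703, -0.711, -0.008], [-0.031, -0.019, -0.999]]
ft_force: [-0.5, -0.4, -1.0]
finger_gap: 0.0495
```

```bash
python3 - <<'E'
from h import *
s=read_state();print(s['time'],s['position'],s['ft_force'],s['orientation'][:,2])
im=snapshot('wrist');cv2.imwrite('pics/w4.png',im[60:420,80:480]);print([(np.round(d['xyz'],4).tolist(),round(d['conf'],2)) for d in mark_of("cover_part",'wrist')[:1]])
print(shift([.4875,.242,.112]))
E
```

```text
8.5 [0.4874 0.2378 0.1295] [-0.4544 -0.4212 -0.9953] [-0.0358 -0.0085 -0.9993]
[([0.4907, 0.2353, 0.1217], 0.63)]
[ 0.0287 -0.0863  0.5049]
```

View pics/w4.png

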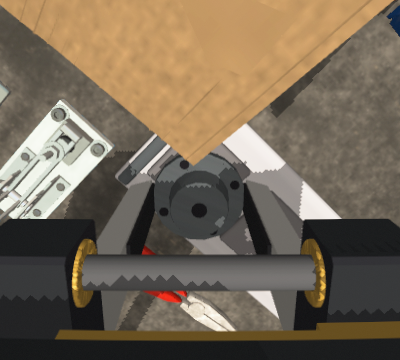

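The cover is over the left pad, with the flap corner at (190,160) in the crop just ahead of it. There is no contact force, so I'll lower in small steps.

Emit:
arm_command:
  commands:
    - [45,0.05,-0.1,0.2,0]
    - [45,0.0,0,0.1,0]
    - [45,0,0,0.05,0]
    - [45,0,0,0,0]

```text
time: 9.0
position: [0.4905, 0.2433, 0.121]
orientation: [[0.711, 0.703, -0.023], [0.703, -0.712, -0.004], [-0.02, -0.013, -1.0]]
ft_force: [-1.0, 0.2, -1.7]
finger_gap: 0.0498
```

```bash
python3 - <<'E'
from h import *
s=read_state();print(s['time'],s['position'],s['ft_force'],s['moment'],s['orientation'][:,2])
print(shift([.4875,.242,.111]))
E
```

```text
9.0 [0.4905 0.2433 0.121 ] [-0.9795  0.2008 -1.7094] [-0.0496  0.0143 -0.002 ] [-0.0234 -0.0042 -0.9997]
[-0.0711 -0.026   0.2508]
```

Emit:
arm_command:
  commands:
    - [45,-0.05,-0.02,0.15,0]
    - [45,0,0,0,0]

```text
time: 9.2
position: [0.4884, 0.2426, 0.115]
orientation: [[0.711, 0.703, -0.023], [0.703, -0.711, -0.004], [-0.019, -0.013, -1.0]]
ft_force: [0.0, 0.4, -1.2]
finger_gap: 0.0493
```

Emit:
arm_command:
  commands:
    - [45,0,0,0.1,0]
    - [45,0,0,0,0]

```text
time: 9.4
position: [0.4885, 0.2426, 0.1109]
orientation: [[0.711, 0.703, -0.022], [0.703, -0.711, -0.004], [-0.018, -0.013, -1.0]]
ft_force: [0.4, -0.0, -1.9]
finger_gap: 0.0502
```

Emit:
arm_command:
  commands:
    - [45,0,0,0.06,0]
    - [45,0,0,0,0]

```text
time: 9.6
position: [0.4892, 0.2429, 0.1107]
orientation: [[0.711, 0.703, -0.02], [0.703, -0.711, -0.003], [-0.016, -0.012, -1.0]]
ft_force: [0.1, 0.6, -1.1]
finger_gap: 0.0498
```

Emit:
arm_command:
  commands:
    - [45,0,0,0.05,0]
    - [45,0,0,0,0]

```text
time: 9.8
position: [0.4896, 0.2431, 0.1105]
orientation: [[0.711, 0.703, -0.018], [0.703, -0.711, -0.003], [-0.015, -0.011, -1.0]]
ft_force: [-0.2, -0.0, -1.1]
finger_gap: 0.0496
```

Emit:
arm_command:
  commands:
    - [45,0,0,0.12,0]
    - [45,0,0,0,0]

```text
time: 10.0
position: [0.4906, 0.2438, 0.1098]
orientation: [[0.711, 0.703, -0.014], [0.703, -0.711, -0.001], [-0.011, -0.009, -1.0]]
ft_force: [-0.7, 1.0, -2.2]
finger_gap: 0.0499
```

Emit:
arm_command:
  commands:
    - [45,0,0,0.12,0]
    - [45,0,0,0.05,0]

```text
time: 10.2
position: [0.4915, 0.2443, 0.1081]
orientation: [[0.71, 0.704, -0.01], [0.704, -0.71, 0.001], [-0.007, -0.008, -1.0]]
ft_force: [-4.1, -1.8, 10.8]
finger_gap: 0.0499
```

Contact at 11 N, so I release and go up.

Emit:
arm_command:
  commands:
    - [64,0,0,0,0]
    - [64,0,0,0,0]
    - [64,0,0,0,0]
    - [64,0,0,-0.5,0]
    - [64,0,0,-0.9,0]
    - [64,0,0,-0.9,0]
    - [64,-0.5,0,-0.5,0]
    - [64,-0.9,0,0,0]
    - [64,-0.9,0,0,0]
    - [64,0,0,0,0]

```text
time: 11.2
position: [0.4262, 0.1779, 0.2191]
orientation: [[0.709, 0.705, -0.016], [0.705, -0.71, -0.002], [-0.013, -0.01, -1.0]]
ft_force: [1.2, 0.7, -0.9]
finger_gap: 0.0643
```

```bash
python3 - <<'E'
from h import *
s=read_state();print(s['time'],s['position'],s['ft_force'],s['orientation'][:,2],jaw())
k=calibration('wrist');im=snapshot('wrist');cv2.imwrite('pics/w5.png',im);
snapshot('top')
for c in('wrist','top'):print([(np.round(d['xyz'],4).tolist(),round(d['conf'],2)) for d in mark_of("cover_part",c)[:1]])
print(proj(k,np.array([.4897,.244,.114])))
E
```

```text
11.2 [0.4262 0.1779 0.2191] [ 1.2094  0.6917 -0.9247] [-0.0162 -0.0019 -0.9999] -45.19805015774073
[([0.4961, 0.2441, 0.1045], 0.83)]
[([0.4919, 0.2429, 0.1115], 0.58)]
[277.7625 101.4419]
```

View pics/w5.png

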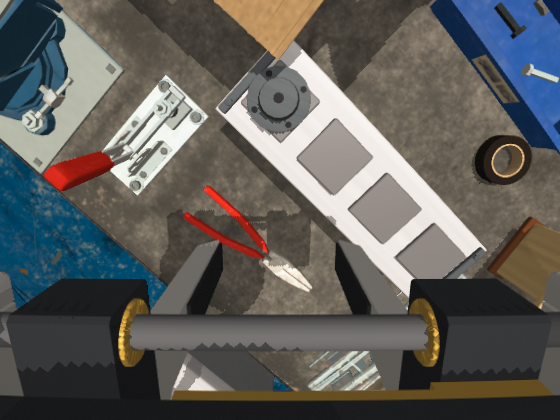

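The cover sits at (279,99), and the pad centre projects to (278,101), so it is well centred. The gear is next.

Emit:
arm_command:
  commands:
    - [80,-0.33,0.89,0,0]
    - [80,-0.33,0.89,0,0]
    - [80,-0.33,0.89,0,0]
    - [80,-0.33,0.89,0,0]
    - [80,-0.33,0.89,0,0]
    - [80,-0.33,0.89,0,0]
    - [80,-0.33,0.89,0,0]
    - [80,-0.33,0.89,0,0]
    - [80,-0.33,0.89,0,0]
    - [80,-0.33,0.89,0,0]
    - [80,-0.33,0.89,0,0]
    - [80,-0.2,0.5,0,0]

```text
time: 12.6
position: [0.6365, -0.2254, 0.2039]
orientation: [[0.697, 0.716, -0.016], [0.717, -0.697, 0.007], [-0.006, -0.017, -1.0]]
ft_force: [-0.7, -0.4, 0.4]
finger_gap: 0.0798
```

Emit:
arm_command:
  commands:
    - [80,0,0,0,-1]
    - [80,0,0,0,-1]
    - [80,0,0,0,-1]
    - [80,0,0,0,-1]
    - [80,0,0,0,-1]
    - [80,0,0,0,-1]
    - [80,0,0,0,-1]
    - [80,0,0,0,-1]
    - [80,0,0,0,-1]
    - [80,0,0,0,-0.5]
    - [80,0,0,0,0]

```text
time: 13.7
position: [0.6527, -0.2286, 0.1851]
orientation: [[-0.264, 0.964, -0.026], [0.964, 0.264, 0.014], [0.02, -0.021, -1.0]]
ft_force: [-0.6, -0.1, 1.1]
finger_gap: 0.0801
```

```bash
python3 - <<'E'
from h import *
s=read_state();print(s['time'],s['position'],s['orientation'][:,2],jaw())
im=snapshot('wrist')
print([(np.round(d['xyz'],4).tolist(),round(d['conf'],2)) for d in mark_of("gear_part",'wrist')[:1]])
print(shift([.6143,-.234,.15]))
E
```

```text
13.7 [ 0.6527 -0.2286  0.1851] [-0.0257  0.0137 -0.9996] 15.311692429617763
[([0.6164, -0.2369, 0.1074], 0.8)]
[ 0.1009 -0.9324  0.902 ]
```

Emit:
arm_command:
  commands:
    - [80,0.05,-0.45,0,0.5]
    - [80,0.05,-0.45,0,0]
    - [80,0,0,0.6,0]
    - [80,0,0,0,0]
    - [80,0,0,0,0]

```text
time: 14.3
position: [0.6175, -0.233, 0.1608]
orientation: [[-0.206, 0.978, -0.025], [0.978, 0.207, 0.013], [0.018, -0.021, -1.0]]
ft_force: [-0.3, 0.2, 0.9]
finger_gap: 0.08
```

```bash
python3 - <<'E'
from h import *
s=read_state();print(s['time'],s['position'],s['orientation'][:,2],jaw())
im=snapshot('wrist')
print([(np.round(d['xyz'],4).tolist(),round(d['conf'],2)) for d in mark_of("gear_part",'wrist')[:1]])
print(shift([.6147,-.2345,.107]))
E
```

```text
14.3 [ 0.6175 -0.233   0.1608] [-0.0248  0.0134 -0.9996] 11.931015497019759
[([0.6133, -0.2382, 0.107], 0.7)]
[-0.0502 -0.0458  1.34  ]
```

Emit:
arm_command:
  commands:
    - [80,-0.06,-0.04,0.6,0]
    - [80,0,0,0.45,0]
    - [80,0,0,0.1,0]
    - [80,0,0,0,0]

```text
time: 14.8
position: [0.6193, -0.2362, 0.1175]
orientation: [[-0.207, 0.978, -0.018], [0.978, 0.207, 0.01], [0.014, -0.015, -1.0]]
ft_force: [0.3, -0.7, 0.7]
finger_gap: 0.0801
```

```bash
python3 - <<'E'
from h import *
s=read_state();print(s['position'],s['ft_force'],shift([.6147,-.2345,.107]))
E
```

```text
[ 0.6193 -0.2362  0.1175] [ 0.2648 -0.6965  0.7041] [ 0.0611 -0.0995  0.2643]
```

Emit:
arm_command:
  commands:
    - [80,0.06,-0.1,0.25,0]
    - [80,0,0,0.06,0]
    - [50,0,0,0,0]
    - [50,0,0,0,0]
    - [50,0,0,0,0]
    - [50,0,0,0,0]
    - [50,0,0,0,0]

```text
time: 15.5
position: [0.616, -0.235, 0.1074]
orientation: [[-0.207, 0.978, -0.014], [0.978, 0.207, 0.008], [0.01, -0.012, -1.0]]
ft_force: [-0.3, 0.6, -2.0]
finger_gap: 0.0584
```

Emit:
arm_command:
  commands:
    - [50,0,0,-0.4,0]
    - [50,0,0,-0.8,0]
    - [50,0,0,-0.8,0]
    - [50,0,0,-0.8,0]
    - [50,0,0,0,0]

```text
time: 16.0
position: [0.6166, -0.2354, 0.2203]
orientation: [[-0.207, 0.978, -0.019], [0.978, 0.207, 0.011], [0.014, -0.016, -1.0]]
ft_force: [1.0, -0.4, -0.6]
finger_gap: 0.0584
```

```bash
python3 - <<'E'
from h import *
s=read_state();print(s['time'],s['position'],s['ft_force'],jaw());k=calibration('wrist')
im=snapshot('wrist');cv2.imwrite('pics/w6.png',im[120:420,100:460])
print([(np.round(d['xyz'],4).tolist(),round(d['conf'],2)) for d in mark_of("gear_part",'wrist')[:1]],proj(k,s['position']),shift([.490,.178,.21]))
E
```

```text
16.0 [ 0.6166 -0.2354  0.2203] [ 1.0476 -0.383  -0.5805] 11.968365062907024
[([0.6166, -0.2369, 0.2202], 0.62)] [277.5933 256.6212] [10.7168 -0.8935  0.369 ]
```

View pics/w6.png

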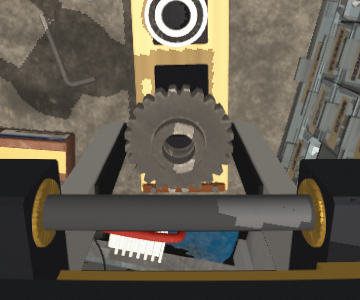

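The gear is held centrally. I'll carry it across.

Emit:
arm_command:
  commands:
    - [50,0.7,-0.6,0,0]
    - [50,0.7,-0.6,0,0]
    - [50,0.95,0,0,0]
    - [50,0.95,0,-0.1,0]
    - [50,0.95,0,0,0]
    - [50,0.95,0,-0.1,0]
    - [50,0.95,0,0,0]
    - [50,0.95,0,-0.1,0]
    - [50,0.95,0,0,1]
    - [50,0.95,0,0,1]
    - [50,0.95,0,0,0]
    - [50,0,0,0,0]

```text
time: 17.3
position: [0.4768, 0.161, 0.2098]
orientation: [[0.017, 0.997, -0.076], [1.0, -0.015, 0.024], [0.023, -0.076, -0.997]]
ft_force: [-0.3, -0.5, -1.4]
finger_gap: 0.0582
```

```bash
python3 - <<'E'
from h import *
s=read_state();print(s['time'],s['position'],s['orientation'][:,2],jaw());print(shift([.490,.178,.16]))
E
```

```text
17.3 [0.4768 0.161  0.2098] [-0.0761  0.0242 -0.9968] -0.8485414661385573
[0.4005 0.4183 1.2261]
```

Emit:
arm_command:
  commands:
    - [50,0.2,0.2,0.2,0]
    - [50,0.2,0.2,0.3,0]
    - [50,0,0,0.3,0]
    - [50,0,0,0,0]
    - [50,0,0,0,0]
    - [50,0,0,0,0]

```text
time: 17.9
position: [0.4899, 0.1756, 0.1671]
orientation: [[0.019, 0.996, -0.087], [1.0, -0.018, 0.02], [0.019, -0.088, -0.996]]
ft_force: [0.0, -0.2, -0.7]
finger_gap: 0.0584
```

```bash
python3 - <<'E'
from h import *
s=read_state();print(s['time'],s['position'],s['orientation'][:,2],jaw(),s['joints']);print(shift([.490,.178,.13]))
E
```

```text
17.9 [0.4899 0.1756 0.1671] [-0.0874  0.0203 -0.996 ] -1.0160967173073896 [0.1833 0.2644 1.6236 0.0369 1.3361 0.1918]
[0.0415 0.0822 0.9249]
```

Emit:
arm_command:
  commands:
    - [50,0.05,0.09,0.4,0]
    - [50,0,0,0.4,0]
    - [50,0,0,0.15,0]
    - [50,0,0,0,0]

```text
time: 18.3
position: [0.4931, 0.1772, 0.1299]
orientation: [[0.022, 0.996, -0.082], [1.0, -0.021, 0.021], [0.019, -0.082, -0.996]]
ft_force: [0.4, -0.3, -2.1]
finger_gap: 0.0582
```

Emit:
arm_command:
  commands:
    - [50,0,0,0.15,0]
    - [50,0,0,0.15,0]

```text
time: 18.5
position: [0.4937, 0.1774, 0.1192]
orientation: [[0.023, 0.997, -0.078], [1.0, -0.021, 0.022], [0.02, -0.078, -0.997]]
ft_force: [-0.1, -0.1, -0.9]
finger_gap: 0.0581
```

```bash
python3 - <<'E'
from h import *
s=read_state();print(s['time'],s['position'],s['orientation'][:,2],s['ft_force']);print(shift([.490,.178,.11]))
E
```

```text
18.5 [0.4937 0.1774 0.1192] [-0.0779  0.022  -0.9967] [-0.1073 -0.1271 -0.9459]
[ 0.0078 -0.0755  0.2365]
```

Emit:
arm_command:
  commands:
    - [50,0,-0.1,0.12,0]
    - [50,0,0,0.1,0]

```text
time: 18.7
position: [0.4889, 0.1777, 0.1105]
orientation: [[0.023, 0.997, -0.077], [1.0, -0.021, 0.022], [0.021, -0.078, -0.997]]
ft_force: [0.3, 0.4, -1.7]
finger_gap: 0.0584
```

Emit:
arm_command:
  commands:
    - [50,0,0,0.1,0]

```text
time: 18.8
position: [0.489, 0.1779, 0.1079]
orientation: [[0.023, 0.997, -0.076], [1.0, -0.021, 0.022], [0.021, -0.076, -0.997]]
ft_force: [-4.8, -1.4, 21.3]
finger_gap: 0.0584
```

Emit:
arm_command:
  commands:
    - [50,0,0,0.1,0]

```text
time: 18.9
position: [0.4887, 0.178, 0.1066]
orientation: [[0.022, 0.997, -0.074], [1.0, -0.021, 0.022], [0.021, -0.075, -0.997]]
ft_force: [-4.9, -0.5, 21.1]
finger_gap: 0.0582
```

Emit:
arm_command:
  commands:
    - [76,0,0,-0.05,0]
    - [76,0,0,0,0]
    - [76,0,0,0,0]
    - [76,0,0,-0.3,0]
    - [76,0,0,-0.6,0]
    - [76,0,0,-0.9,0]
    - [76,0,0,-0.7,0]
    - [76,-0.8,0,0,0]
    - [76,-0.8,0,0,0]
    - [76,0,0,0,0]

```text
time: 19.9
position: [0.4971, 0.111, 0.2155]
orientation: [[0.019, 0.997, -0.069], [1.0, -0.017, 0.023], [0.021, -0.069, -0.997]]
ft_force: [-0.1, 0.3, -0.5]
finger_gap: 0.076
```

```bash
python3 - <<'E'
from h import *
s=read_state();print(s['time'],s['position'],s['orientation'][:,2],s['ft_force'],jaw())
k=calibration('wrist');im=snapshot('wrist');cv2.imwrite('pics/w7.png',im[0:330])
for y,z in((.178,.118),(.244,.114)):print(proj(k,np.array([.490,y,z])))
print(mark_of('gear_part','wrist')[:1]); snapshot('top');print(mark_of('gear_part','top')[:2])
R=np.array(s['orientation']);print(R.T@([.6008-s['position'][0],-.17-s['position'][1],0])/.04)
E
```

```text
19.9 [0.4971 0.111  0.2155] [-0.0688  0.0225 -0.9974] [-0.1411  0.2623 -0.5001] -1.0032938238573121
[276.3756 137.3378]
[275.2765  52.1092]
[{'xyz': [0.4901, 0.1766, 0.1054], 'conf': 0.88}]
[]
[-6.974   2.7078 -0.3368]
```

View pics/w7.png

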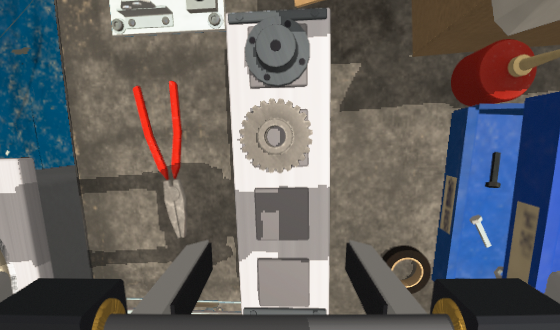

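The gear is at (276,135), about 4 mm off the pad centre across the row and within tolerance. The free pad is centred at (281,215). The bearing is next.

Emit:
arm_command:
  commands:
    - [72,-0.8,0,0,0]
    - [72,-0.8,0.2,0,0]
    - [72,-0.8,0.3,0,0]
    - [72,-0.8,0.3,0,0]
    - [72,-0.8,0.3,0,0]
    - [72,-0.8,0.3,0,0]
    - [72,-0.8,0.3,0,0]
    - [72,-0.8,0.3,0,0]
    - [72,0,0.2,0,-0.7]
    - [72,0,0,0,-0.7]
    - [72,0,0,0,-0.8]
    - [72,0,0,0,0]

```text
time: 21.3
position: [0.5879, -0.1376, 0.1951]
orientation: [[-0.237, 0.968, -0.078], [0.97, 0.241, 0.033], [0.051, -0.068, -0.996]]
ft_force: [-0.3, -0.3, -0.7]
finger_gap: 0.0718
```

```bash
python3 - <<'E'
from h import *
k=calibration('wrist');print(jaw())
s=read_state();print(s['time'],s['position'],s['orientation'][:,2])
im=snapshot('wrist')
for l in('bearing','sleeve'):print([(np.round(d['xyz'],4).tolist(),round(d['conf'],2)) for d in mark_of(l+"_part",'wrist')[:1]])
print(shift([.6007,-.170,.15]))
E
```

```text
13.949211743371688
21.3 [ 0.5879 -0.1376  0.1951] [-0.0783  0.0332 -0.9964]
[([0.6011, -0.1695, 0.1083], 0.72)]
[([0.5884, -0.1025, 0.1088], 0.73)]
[-0.917   0.2003  1.0827]
```

Emit:
arm_command:
  commands:
    - [72,-0.45,0.1,0,0.3]
    - [72,-0.45,0.1,0,0]
    - [72,0,0,0.4,0]
    - [72,0,0,0.4,0]
    - [72,0,0,0.2,0]
    - [72,0,0,0,0]

```text
time: 22.05
position: [0.6049, -0.1776, 0.1523]
orientation: [[-0.198, 0.977, -0.074], [0.979, 0.201, 0.029], [0.043, -0.066, -0.997]]
ft_force: [0.3, -0.3, 1.0]
finger_gap: 0.0719
```

```bash
python3 - <<'E'
from h import *
s=read_state();print(jaw(),s['time'],s['position'],s['orientation'][:,2]);print(shift([.6007,-.170,.108]))
E
```

```text
11.602233991151984 22.05 [ 0.6049 -0.1776  0.1523] [-0.0737  0.0289 -0.9969]
[0.1595 0.01   1.1166]
```

Emit:
arm_command:
  commands:
    - [72,0.16,0,0.4,0]
    - [72,0,0,0.35,0]
    - [72,0,0,0.2,0]
    - [72,0,0,0,0]

```text
time: 22.45
position: [0.6033, -0.1732, 0.1156]
orientation: [[-0.196, 0.978, -0.069], [0.98, 0.198, 0.027], [0.04, -0.063, -0.997]]
ft_force: [-0.9, 0.5, 0.4]
finger_gap: 0.072
```

```bash
python3 - <<'E'
from h import *
s=read_state();print(jaw(),s['time'],s['position'],s['ft_force']);print(shift([.6007,-.170,.108]))
E
```

```text
11.454173406218933 22.45 [ 0.6033 -0.1732  0.1156] [-0.9136  0.4965  0.4274]
[ 0.0844 -0.0365  0.1969]
```

Emit:
arm_command:
  commands:
    - [72,0.09,-0.04,0.18,0]
    - [72,0,0,0.06,0]
    - [42,0,0,0,0]
    - [42,0,0,0,0]
    - [42,0,0,0,0]
    - [42,0,0,0,0]
    - [42,0,0,0,0]

```text
time: 23.15
position: [0.6017, -0.1704, 0.108]
orientation: [[-0.196, 0.978, -0.066], [0.98, 0.198, 0.025], [0.037, -0.059, -0.998]]
ft_force: [0.0, 0.3, -1.5]
finger_gap: 0.0512
```

Emit:
arm_command:
  commands:
    - [42,0,0,-0.4,0]
    - [42,0,0,-0.7,0]
    - [42,0,0,-0.7,0]
    - [42,0,0,-0.6,0]
    - [42,0,0,0,0]

```text
time: 23.65
position: [0.6074, -0.1724, 0.2048]
orientation: [[-0.196, 0.978, -0.069], [0.98, 0.198, 0.027], [0.04, -0.063, -0.997]]
ft_force: [0.5, -0.4, -1.2]
finger_gap: 0.0509
```

```bash
python3 - <<'E'
from h import *
s=read_state();print(s['time'],s['position'],s['ft_force'],s['orientation'][:,2]);k=calibration('wrist')
im=snapshot('wrist');cv2.imwrite('pics/w8.png',im[120:420,100:460])
print([(np.round(d['xyz'],4).tolist(),round(d['conf'],2)) for d in mark_of("bearing_part",'wrist')[:1]],shift([.493,.112,.21]))
E
```

```text
23.65 [ 0.6074 -0.1724  0.2048] [ 0.5194 -0.4345 -1.165 ] [-0.0694  0.027  -0.9972]
[([0.6107, -0.1719, 0.2054], 0.89)] [ 7.5031 -1.3541  0.202 ]
```

View pics/w8.png

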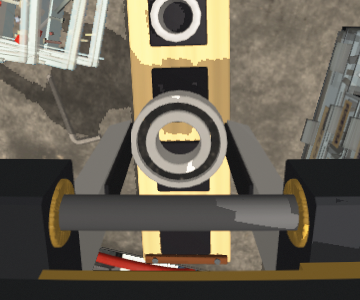

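The bearing is held. I'll carry it over more slowly.

Emit:
arm_command:
  commands:
    - [42,0.4,-0.5,0,0]
    - [42,0.6,-0.5,0,0]
    - [42,0.65,0,0,0]
    - [42,0.65,0,-0.05,0]
    - [42,0.65,0,0,0]
    - [42,0.65,0,-0.05,0]
    - [42,0.65,0,0,0]
    - [42,0.65,0,-0.05,0]
    - [42,0.65,0,0,0]
    - [42,0.65,0,-0.05,0.6]
    - [42,0.65,0,0,0.6]
    - [42,0.4,0,0,0.6]

```text
time: 24.95
position: [0.4953, 0.1148, 0.2012]
orientation: [[0.006, 0.993, -0.119], [0.999, -0.001, 0.037], [0.036, -0.119, -0.992]]
ft_force: [-0.6, 0.3, -1.6]
finger_gap: 0.0508
```

```bash
python3 - <<'E'
from h import *
s=read_state();print(jaw(),s['time'],s['position'],s['orientation'][:,2]);print(shift([.493,.112,.15]))
E
```

```text
-0.07246109282648994 24.95 [0.4953 0.1148 0.2012] [-0.1193  0.0367 -0.9922]
[-0.1166  0.0949  1.2756]
```

Emit:
arm_command:
  commands:
    - [42,-0.1,0.1,0.3,0]
    - [42,0,0,0.3,0]
    - [42,0,0,0.3,0]
    - [42,0,0,0.3,0]
    - [42,0,0,0.2,0]
    - [42,0,0,0.2,0]
    - [42,0,0,0,0]

```text
time: 25.65
position: [0.4838, 0.1102, 0.1224]
orientation: [[-0.001, 0.99, -0.138], [0.999, 0.006, 0.032], [0.032, -0.138, -0.99]]
ft_force: [-0.1, 0.5, -1.2]
finger_gap: 0.0511
```

```bash
python3 - <<'E'
from h import *
s=read_state();print(jaw(),s['time'],s['position'],s['orientation'][:,2],s['ft_force']);print(shift([.493,.112,.112]))
im=snapshot('wrist');cv2.imwrite('pics/w9.png',im[60:420,80:480]);print(mark_of('bearing_part','wrist')[:1])
E
```

```text
0.3357111083824699 25.65 [0.4838 0.1102 0.1224] [-0.1379  0.032  -0.9899] [-0.0844  0.471  -1.2485]
[0.0358 0.2643 0.2266]
[{'xyz': [0.4863, 0.1109, 0.1206], 'conf': 0.84}]
```

View pics/w9.png

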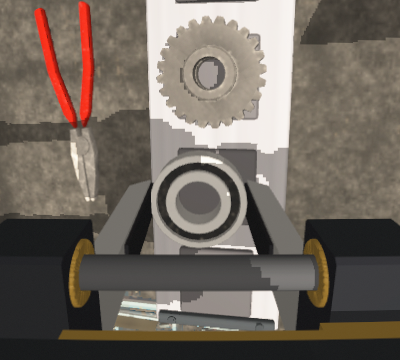

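Load sag is tilting the tool. I'll shift the bearing about 9 mm in +x, then set it down.

Emit:
arm_command:
  commands:
    - [42,0.03,0.28,0,0]
    - [42,0,0.06,0.15,0]
    - [42,0,0,0.15,0]

```text
time: 26.05
position: [0.5008, 0.1123, 0.1113]
orientation: [[-0.002, 0.992, -0.128], [0.999, 0.006, 0.033], [0.033, -0.128, -0.991]]
ft_force: [-0.2, 0.5, -1.3]
finger_gap: 0.0512
```

Emit:
arm_command:
  commands:
    - [42,0,0,0.1,0]

```text
time: 26.15
position: [0.5007, 0.1123, 0.1084]
orientation: [[-0.002, 0.992, -0.128], [0.999, 0.006, 0.032], [0.033, -0.128, -0.991]]
ft_force: [-4.5, -2.2, 28.0]
finger_gap: 0.0511
```

```bash
python3 - <<'E'
from h import *
s=read_state();print(jaw(),s['time'],s['position'],s['orientation'][:,2],s['ft_force']);print(shift([.492,.112,.109]))
E
```

```text
0.35260480483147305 26.15 [0.5007 0.1123 0.1084] [-0.128   0.0325 -0.9912] [-4.5367 -2.1975 28.0478]
[-0.0077 -0.2179  0.0122]
```

Emit:
arm_command:
  commands:
    - [42,0,0,-0.1,0]
    - [42,0,-0.2,0,0]

```text
time: 26.35
position: [0.4941, 0.1122, 0.1136]
orientation: [[-0.002, 0.992, -0.127], [0.999, 0.006, 0.033], [0.033, -0.126, -0.991]]
ft_force: [0.6, -0.5, -0.7]
finger_gap: 0.0511
```

Emit:
arm_command:
  commands:
    - [42,0,0,0.15,0]

```text
time: 26.45
position: [0.4921, 0.1125, 0.1083]
orientation: [[-0.002, 0.992, -0.127], [0.999, 0.006, 0.033], [0.033, -0.127, -0.991]]
ft_force: [-5.4, -0.4, 22.3]
finger_gap: 0.051
```

Emit:
arm_command:
  commands:
    - [66,0,0,-0.03,0]
    - [66,0,0,0,0]
    - [66,0,0,0,0]
    - [66,0,0,-0.3,0]
    - [66,0,0,-0.8,0]
    - [66,0,0,-0.9,0]
    - [66,0,0,-0.7,0]
    - [66,-0.9,0,0,0]
    - [66,-0.9,0.3,0,0]

```text
time: 27.35
position: [0.5175, 0.0391, 0.2196]
orientation: [[-0.009, 0.992, -0.127], [0.999, 0.014, 0.033], [0.035, -0.126, -0.991]]
ft_force: [0.6, 0.8, 0.0]
finger_gap: 0.0663
```

```bash
python3 - <<'E'
from h import *
s=read_state();print(s['time'],s['position'],s['orientation'][:,2],s['ft_force'],jaw())
k=calibration('wrist');im=snapshot('wrist');cv2.imwrite('pics/w10.png',im[0:330])
for y,z in((.112,.121),(.178,.118),(.244,.114),(.046,.106)):print(proj(k,np.array([.491,y,z])))
print(mark_of('bearing_part','wrist')[:1])
R=np.array(s['orientation']);print(R.T@(np.array([.588,-.1055,.2])-s['position'])/.04)
E
```

```text
27.35 [0.5175 0.0391 0.2196] [-0.1268  0.0333 -0.9914] [0.6099 0.7774 0.0243] 0.7831132808292257
[262.7706 131.09  ]
[263.9282  46.6446]
[265.4544 -41.362 ]
[265.2319 206.4275]
[{'xyz': [0.4939, 0.1147, 0.1056], 'conf': 0.56}]
[-3.6467  1.7611  0.1429]
```

View pics/w10.png

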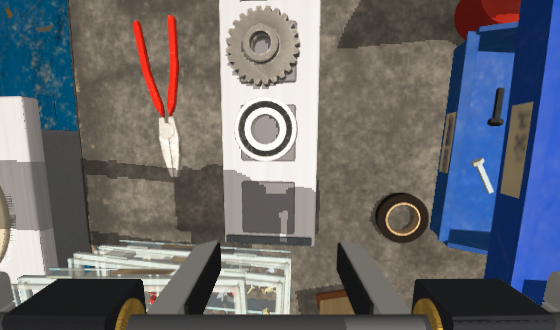

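The bearing is at (265,129), within 2 mm of its pad's centre. The right-end pad is at (268,207), so its centre is about (.494,.045). The sleeve is next.

Emit:
arm_command:
  commands:
    - [58,-0.8,0.4,0,0]
    - [58,-0.8,0.4,0,0]
    - [58,-0.8,0.4,0,0]
    - [58,-0.7,0.4,0,-0.6]
    - [58,0,0,0,-0.7]
    - [58,0,0,0,-0.6]

```text
time: 28.05
position: [0.5867, -0.0901, 0.2088]
orientation: [[-0.205, 0.971, -0.123], [0.977, 0.211, 0.035], [0.06, -0.113, -0.992]]
ft_force: [-0.3, 0.0, 0.4]
finger_gap: 0.0576
```

```bash
python3 - <<'E'
from h import *
s=read_state();print(s['time'],s['position'],s['orientation'][:,2],jaw())
k=calibration('wrist');im=snapshot('wrist')
print(mark_of('sleeve_part','wrist')[:1])
print(shift([.588,-.1055,.16]))
E
```

```text
28.05 [ 0.5867 -0.0901  0.2088] [-0.1231  0.0353 -0.9918] 12.267120494636195
[{'xyz': [0.5894, -0.1047, 0.1088], 'conf': 0.68}]
[-0.4661  0.0906  1.1925]
```

Emit:
arm_command:
  commands:
    - [58,-0.47,0.1,0,0]
    - [58,0,0,0.6,0]
    - [58,0,0,0.6,0]
    - [58,0,0,0,0]

```text
time: 28.55
position: [0.5911, -0.1079, 0.1601]
orientation: [[-0.201, 0.972, -0.118], [0.978, 0.206, 0.032], [0.056, -0.109, -0.992]]
ft_force: [-0.7, 0.4, 0.2]
finger_gap: 0.0583
```

```bash
python3 - <<'E'
from h import *
s=read_state();print(s['time'],s['position'],s['orientation'][:,2]);print(shift([.588,-.1055,.112]))
k=calibration('wrist');im=snapshot('wrist');cv2.imwrite('pics/w11.png',im[100:400,100:460]);print(mark_of('sleeve_part','wrist')[:1])
E
```

```text
28.55 [ 0.5911 -0.1079  0.1601] [-0.1184  0.0324 -0.9924]
[0.0077 0.0676 1.2039]
[{'xyz': [0.5885, -0.1067, 0.1082], 'conf': 0.8}]
```

View pics/w11.png

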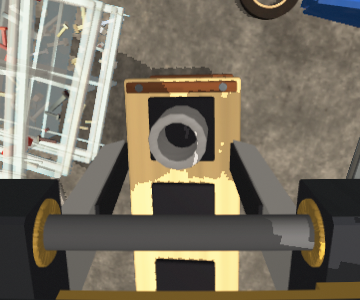

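The sleeve at (180,135) in the crop lies between the fingers, so I descend and grip it.

Emit:
arm_command:
  commands:
    - [58,0,0.06,0.4,0]
    - [58,0,0,0.4,0]
    - [58,0,0,0.25,0]

```text
time: 28.95
position: [0.596, -0.1083, 0.126]
orientation: [[-0.201, 0.974, -0.101], [0.978, 0.205, 0.027], [0.047, -0.094, -0.994]]
ft_force: [0.2, 0.9, -0.1]
finger_gap: 0.0578
```

```bash
python3 - <<'E'
from h import *
s=read_state();print(s['time'],s['position'],s['orientation'][:,2],s['ft_force']);print(shift([.588,-.1055,.112]))
E
```

```text
28.95 [ 0.596  -0.1083  0.126 ] [-0.1014  0.0273 -0.9945] [ 0.2447  0.8762 -0.1104]
[ 0.0924 -0.1465  0.3713]
```

Emit:
arm_command:
  commands:
    - [58,0.09,-0.15,0.2,0]
    - [58,0,0,0.15,0]
    - [28,0,0,0,0]
    - [28,0,0,0,0]
    - [28,0,0,0,0]
    - [28,0,0,0,0]

```text
time: 29.55
position: [0.5889, -0.1059, 0.1146]
orientation: [[-0.201, 0.975, -0.098], [0.979, 0.204, 0.026], [0.045, -0.09, -0.995]]
ft_force: [0.6, -0.7, -0.9]
finger_gap: 0.0387
```

Emit:
arm_command:
  commands:
    - [28,0,0,-0.4,0]
    - [28,0,0,-0.8,0]
    - [28,0,0,-0.8,0]
    - [28,0,0,-0.5,0]

```text
time: 29.95
position: [0.597, -0.1079, 0.2136]
orientation: [[-0.201, 0.974, -0.105], [0.978, 0.205, 0.029], [0.05, -0.097, -0.994]]
ft_force: [0.3, -1.0, -0.5]
finger_gap: 0.039
```

```bash
python3 - <<'E'
from h import *
s=read_state();print(s['time'],s['position'],s['ft_force'],s['orientation'][:,2],s['finger_gap'])
snapshot('wrist');print(mark_of('sleeve_part','wrist')[:1],shift([.4935,.0455,.2]))
E
```

```text
29.95 [ 0.597  -0.1079  0.2136] [ 0.3023 -1.0297 -0.4733] [-0.1054  0.0287 -0.994 ] 0.039002534259858265
[{'xyz': [0.5991, -0.1028, 0.2087], 'conf': 0.86}] [ 4.2712 -1.7316  0.7311]
```

Emit:
arm_command:
  commands:
    - [28,0.6,-0.4,0,0]
    - [28,0.8,-0.4,0,0]
    - [28,0.8,-0.3,0,0]
    - [28,0.8,-0.25,0,0.6]
    - [28,0.8,-0.2,0,0.7]
    - [28,0.4,0,0,0.6]

```text
time: 30.65
position: [0.502, 0.0473, 0.2196]
orientation: [[0.009, 0.994, -0.111], [1.0, -0.006, 0.029], [0.028, -0.111, -0.993]]
ft_force: [0.5, 0.4, -0.8]
finger_gap: 0.0389
```

```bash
python3 - <<'E'
from h import *
s=read_state();print(s['time'],s['position'],s['ft_force'],s['orientation'][:,2],s['finger_gap'],jaw())
snapshot('wrist');print(mark_of('sleeve_part','wrist')[:1],shift([.4935,.0455,.14]))
E
```

```text
30.65 [0.502  0.0473 0.2196] [ 0.5341  0.3741 -0.7782] [-0.111   0.029  -0.9934] 0.03886471856155685 -0.34188300558608264
[{'xyz': [0.5044, 0.0488, 0.2148], 'conf': 0.81}] [-0.0935 -0.0226  1.9996]
```

Emit:
arm_command:
  commands:
    - [28,-0.09,0,0.7,0]
    - [28,0,0,0.7,0]
    - [28,0,0,0.5,0]
    - [28,0,0,0.1,0]

```text
time: 31.15
position: [0.4954, 0.0421, 0.1354]
orientation: [[-0.003, 0.994, -0.109], [1.0, 0.005, 0.025], [0.025, -0.109, -0.994]]
ft_force: [-0.7, 0.5, -0.4]
finger_gap: 0.0391
```

```bash
python3 - <<'E'
from h import *
s=read_state();print(s['time'],s['position'],s['ft_force'],s['orientation'][:,2],s['finger_gap'],jaw())
snapshot('wrist');print(mark_of('sleeve_part','wrist')[:1],shift([.4935,.0455,.117]))
E
```

```text
31.15 [0.4954 0.0421 0.1354] [-0.6604  0.5161 -0.4475] [-0.1089  0.0248 -0.9937] 0.03912774818638195 0.3164348504321891
[{'xyz': [0.4987, 0.0433, 0.131], 'conf': 0.84}] [ 0.0706 -0.0283  0.5106]
```

Emit:
arm_command:
  commands:
    - [28,0.07,-0.03,0.25,0]
    - [28,0,0,0.15,0]

```text
time: 31.45
position: [0.4963, 0.0446, 0.1224]
orientation: [[-0.002, 0.995, -0.101], [1.0, 0.004, 0.024], [0.025, -0.101, -0.995]]
ft_force: [-0.4, 0.0, -0.6]
finger_gap: 0.0388
```

Emit:
arm_command:
  commands:
    - [28,0,0,0.1,0]

```text
time: 31.55
position: [0.4964, 0.0446, 0.1184]
orientation: [[-0.002, 0.995, -0.1], [1.0, 0.005, 0.024], [0.025, -0.1, -0.995]]
ft_force: [0.3, -0.1, -1.1]
finger_gap: 0.0394
```

Emit:
arm_command:
  commands:
    - [28,0,0,0.08,0]

```text
time: 31.65
position: [0.4962, 0.0447, 0.1152]
orientation: [[-0.002, 0.995, -0.099], [1.0, 0.005, 0.024], [0.025, -0.099, -0.995]]
ft_force: [-0.4, -0.6, -0.9]
finger_gap: 0.039
```

Emit:
arm_command:
  commands:
    - [28,0,-0.08,0.06,0]

```text
time: 31.75
position: [0.4955, 0.0445, 0.114]
orientation: [[-0.003, 0.996, -0.093], [1.0, 0.005, 0.024], [0.024, -0.093, -0.995]]
ft_force: [3.8, -0.3, 9.0]
finger_gap: 0.039
```

Emit:
arm_command:
  commands:
    - [28,0,0,0.08,0]

```text
time: 31.85
position: [0.4956, 0.0445, 0.1137]
orientation: [[-0.003, 0.996, -0.092], [1.0, 0.005, 0.023], [0.024, -0.092, -0.996]]
ft_force: [-7.6, 0.2, 29.5]
finger_gap: 0.0388
```

Contact, so I release and retreat.

Emit:
arm_command:
  commands:
    - [60,0,0,-0.03,0]
    - [60,0,0,0,0]
    - [60,0,0,0,0]
    - [60,0,0,-0.4,0]
    - [60,0,0,-0.9,0]
    - [60,0,0,-0.9,0]
    - [60,0,0,-0.7,0]
    - [60,-0.9,0,0,0]
    - [60,-0.9,0,0,0]
    - [60,-0.5,0,0,0]

```text
time: 32.85
position: [0.5063, -0.0499, 0.2324]
orientation: [[-0.011, 0.996, -0.092], [1.0, 0.013, 0.023], [0.024, -0.092, -0.995]]
ft_force: [0.7, -0.1, 0.1]
finger_gap: 0.0599
```

```bash
python3 - <<'E'
from h import *
s=read_state();print(s['time'],s['position'],s['ft_force'])
k=calibration('wrist');im=snapshot('wrist');cv2.imwrite('pics/w12.png',im[:330])
for n,y,z in(('s',.045,.138),('b',.1115,.121),('g',.1775,.118),('c',.2435,.114)):print(n,proj(k,np.array([.493,y,z])))
tp=snapshot('top');cv2.imwrite('pics/t2.png',cv2.resize(tp[210:290,130:290],None,fx=4,fy=4,interpolation=cv2.INTER_CUBIC))
for l in('sleeve','bearing','gear','cover'):
  for c in('wrist','top'):print(l,c,[(np.round(d['xyz'],4).tolist(),round(d['conf'],2)) for d in mark_of(l+'_part',c)[:1]])
E
```

```text
32.85 [ 0.5063 -0.0499  0.2324] [ 0.6508 -0.0826  0.1125]
s [274.0421 101.3283]
b [277.1865  17.9837]
g [278.6561 -70.6136]
c [ 280.309 -160.229]
sleeve wrist [([0.4998, 0.0473, 0.1098], 0.71)]
sleeve top [([0.4965, 0.0445, 0.104], 0.51)]
bearing wrist [([0.4921, 0.1142, 0.1069], 0.94)]
bearing top [([0.4908, 0.1131, 0.1062], 0.73)]
gear wrist []
gear top [([0.4939, 0.1806, 0.1076], 0.76)]
cover wrist []
cover top [([0.4911, 0.2416, 0.1099], 0.8)]
```

View pics/w12.png

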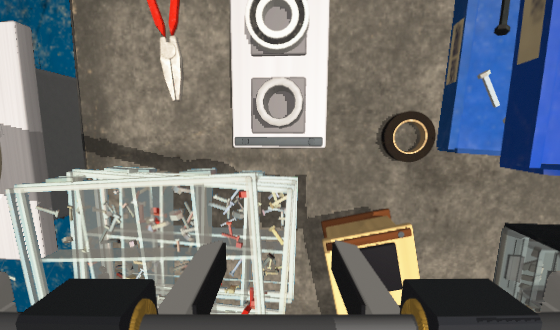

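View pics/t2.png

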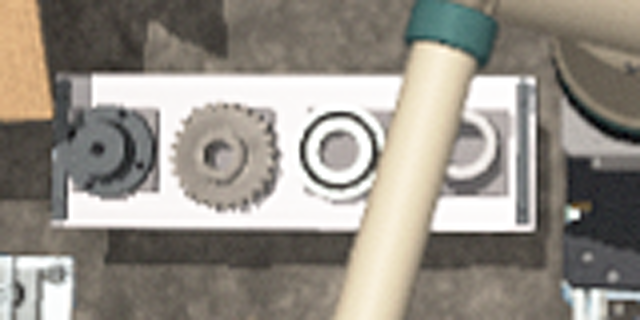

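All four parts stand flat and within about 5 mm of their pad centres. The sleeve is at (278,102) and the bearing at (275,17) in the wrist view. The top view shows cover, gear, bearing and sleeve from left to right. I'm handing in.

```bash
python3 -c "
from cell import *
print(job_done())"
```

```text
the job is handed in; nothing more can be done
None
```

I moved all four parts to the aluminium rack in reverse order and released them. From left to right it now holds cover, gear, bearing and sleeve. I handed in at about 33 s, with the gripper empty and clear of everything.

- **Placement:** my last checks with the wrist and top cameras put every part upright and about 2–5 mm from its pad centre. The limit is 12 mm.
- **Disagreements:** the networks and my pixel measurements differed by up to about 4 mm. For example, the sleeve's x came out at 0.4965, 0.497 and 0.500 m.
- **Tool tilt:** the tool tilted by up to 0.14 rad during the carries. The gear, bearing and sleeve were released slightly tilted and settled flat on their pads. I judged this from the pictures and did not measure their angles.
- **Forces:** the highest force I read was 30 N at the wrist, while pressing the sleeve onto its pad. Readings were only taken at the end of each move call.

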